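Turn a drilled bracket and hold it in a bolting fixture

ROBOT

A 6-joint arm with a two-finger parallel gripper is mounted at the origin on a cart in front of the work surface, level with it; the furniture and walls round the work are solid. World frame = base frame: x ahead of the robot, y to its left, z up, the work surface at z = 0. Lengths are in m, angles in rad, forces in N, time in s.
With the tool pointing down it reaches from about 0.4 to 0.825 m from the base axis. Payload 7 kg.
Tool frame: the origin (TCP) lies midway between the tips of the shut fingers; the grasp point (between the pads) lies 19 mm behind it; z points along the fingers, y is the line along which they close (so a half turn about z gives the same grasp; the last joint's range is limited). The gripper opens to 85 mm and grips with 20 to 120 N. Pads are 22 mm wide; open, the fingers measure 114 mm over their backs; the gripper's body (76 mm by 85 mm) begins 54 mm behind the grasp point. The pads swing forward as they close: fully open they stand 13 mm farther back than shut.
Start: joints at [-1.054, 0.359, 0.012, 0, -1.224, -0.288], TCP at [0.153, -0.657, 0.231] pointing down, gripper open.
Joint ranges: [-3.07, 3.07], [-1.43, 2.12], [-1.02, 1.25], [-3.03, 1.67], [-3.05, -0], [-3.03, 3.03]. Speed limits (rad/s): [2.39, 2.39, 3.01, 3.14, 3.14, 3.14].

INTERFACE

Orientations are given as a rotation vector (axis times angle).
In Python, from bench import env, cams, silhouettes gives the robot as it stands. The module is installed in compiled form; this text tells all that it offers.
- The arm moves only by the tool step_arm, never from a script. Its arguments are lists of equal length, an entry for each row: "delta_rot": the turn, a rotation vector about the tool's x, y, z in a scale on which 1.0 is 90 degrees, a list of three; "delta_pos": the shift along the tool's x, y, z in fractions of the full range, 1 being 0.6 m, a list of three; "gripper": the opening, from 0 (shut) to 1 (fully open). In form: {"delta_rot": [[ax, ay, az], ...], "delta_pos": [[x, y, z], ...], "gripper": [gripper, ...]}. A call has 1 to 12 rows; each row is the pose to reach, as a shift and turn from the pose commanded when the call began, along the tool's axes at that moment; what a row does not reach only later rows make up. A row lasts 1/10 s, in which the tool goes at most 50 mm and 8.59 degrees, less where a joint would pass 70% of its speed; a pose out of reach is approached as far as the arm can. Shift and turn numbers lie between -1 and 1, and a call with a number outside is refused. A call with a gripper value outside its range is refused whole. The fingers move at their own pace and stop on an object; "squeeze" is the grip in N (left out, the last holds). Time passes only in rows, so rows that repeat a pose let the fingers close. It gives the time, the measured TCP pose, the force, the opening and the grip force at its end, in the units of the state.
- env.get_state(): the state, without advancing time (a new reading comes with each control period).
- cams.camera(name): name is "scene" or "top" or "wrist"; returns a dict with "frame" (480x640x3 uint8, red, green, blue), "intrinsics" (3x3 intrinsics, pixels), "eye" and "attitude" of the camera in the world; the wrist camera has in their place "mount" (4x4, takes a point from camera to tool coordinates, whose origin is the TCP and whose axes are the flange's). Camera axes: x right, y up, looking along -z (the intrinsics and any distortion apply to the point x, -y, -z); pixel columns grow to the right and rows downward; lengths in m; the calibration is good to about 2 mm. The wrist camera is an equidistant fisheye: a pixel r from the principal point sees the ray r / f radians off the axis. A picture is of the moment at which its call begins: read the wrist's pose just before it. There is no depth.
- env.job_done(): hands the job in; it is judged then, once.
Trained networks look in a picture, given as the dict that the camera call returned (one of the last four; its "shot" number tells which), for a name from the list of things; names that differ only in an ending like _2 or _b are one class to them, and where a whole thing is asked for, a point or a joint stands for the part that bears it (a point fixed in the world has none). Each returns a list of dicts, best first, with "score" (0 to 1); they miss things now and then, are a little off and sometimes report something else, mostly with a low value. They report only what shows in the picture. A call takes as long as a camera call.
- silhouettes(picture, target): "mask" (480x640 bool, what is visible of it) and "box" ([centre column, centre row, width, height] in pixels, round what is visible of it).
The state is a dict: "time_s": time; "joint_pos": joint angles; "joint_velocities": joint speeds; "tau": joint torques, N m; "eef_pos": TCP position; "tool_rot": TCP orientation; "ft_force": force on the tool from outside, world axes, zero at the start; "torque": the same for the moment, N m; "grip_width": finger opening in m; "finger_force": force on a finger pad.
Only numpy, scipy, OpenCV 4.12 (cv2) and the standard library are available. Lean on these libraries where they do the work, as an engineer would, in place of code of your own. Each camera call takes 0.05 s, during which the arm holds its last target. There are 200 camera calls.

TASK

The bent bracket on the bolting fixture has been finished on its long leg: turn it a quarter turn, keeping it on its edge down on the bed, so that its short leg lies flat on the fence and its long leg points to the front with its outer face against the stop button at the left. Press it fully home against the fence, pushing the spring ejector pin in, and keep it there with a steady push of about 15 newtons (more than 10, less than 22) so that I can put the two bolts through; do not ram it, and leave the bolts and tools where they lie. Finish while you are still holding and pushing it: do not let go.

Things in the scene. Friction and masses are not known exactly. Their poses are not given: they have to be found in the camera images.
- fixture: Bolting fixture fixed to the bench: bright steel base plate 225 (x) x 210 (y) x 14 mm with a dark steel fence across its back and a stop at the left. Origin on the bench under the plate's middle (front edge at x -110 mm); +x points from the front edge to the fence, square to its face, +y along the fence to the left, z up. Bed (plate top) at z 14 mm. Bed, stop and fence are lightly oiled.
- fence: Dark steel fence, 170 mm long (y), 18 mm thick, 52 mm high above the bed, part of the fixture; its flat front face is at x = +70 mm. Origin and axes as fixture. It carries the ejector pin; two 10 mm bolt holes go through it 22 and 52 mm right of the stop plane, 40 mm above the bed.
- nest (a point): Point on the bed where the plane of the fence's front face (fixture x +70 mm) meets the plane of the stop button's tip (fixture y +45 mm), z 14 mm; axes as the fixture.
- ejector_pin (a joint): Spring pin, 14 mm across, standing 8 mm proud of the fence face, 37 mm right of the stop plane, 20 mm above the bed. 0 = fully out, 0.008 m = level with the face. Spring force 4.4 N when out, 7.6 N when level: it pushes a bracket that is let go off the fence again.
- bracket: Loose aluminium angle, 8 mm plate, 60 mm high, 0.18 to 0.31 kg, standing on edge on the bed. Origin: outer corner of the bend, at the underside. Long leg 90 mm along its -x (y 0 to -8; four holes), short leg 65 mm along its -y (x 0 to -8; two holes). In the nest its origin and axes match nest. Start: long leg along the fence within 0.2 rad, bend 56 to 80 mm before it; short leg to the front.
- bolt_1: Steel bolt, 52 x 19 x 17 mm, lying on the front left of the base plate; origin under its middle. Leave it alone.
- bolt_2: Second steel bolt, as bolt_1, lying beside it. Leave it alone.
- ratchet: Ratchet wrench with socket, 42 x 241 x 37 mm, lying on the bench right of the fixture; origin under its middle. Leave it alone.
- screwdriver: Screwdriver, 33 x 204 x 31 mm, lying on the bench left of the fixture; origin under its middle. Leave it alone.
- stop_tip (a point): Tip of the stop button: a 15 mm steel button that points to -y, 26 mm in front of the fence face and 22 mm above the bed. Behind it, 7 to 37 mm farther left, stands its dark block, 28 (x) x 30 x 36 mm high with a screw head on top (43 mm).

How it is judged:
By the outcome, as a careful person would: the job done as asked, in the order asked, and still so for the second after the job is handed in, while the arm keeps its last pose, push and grip.
It also fails if it takes over 54 s, if anything falls off the work surface, if the arm or the gripper's body presses on something with over 40 N, if the wrist force passes 120 N, or if a joint passes its speed limit or range.

## Working session

There is one attempt and no reset: what is moved stays moved. The work goes in short steps, Python scripts to look and compute and a tool call to move; the robot and the scene stay as the last step left them, time stands still between calls to the robot, and variables do not carry over. Pictures are saved under pics/ and viewed, at most 10 in all, crops included, and the job is handed in when it is done.

Besides the shell and the picture viewer there is one more tool, called after "Emit:" as name(argument=value, ...), one argument or row to a line, values as JSON. step_arm: Moves the arm, as the interface text tells. Its arguments: {"type":"object","properties":{"delta_rot":{"type":"array","items":{"type":"array","items":{"type":"number"}}},"delta_pos":{"type":"array","items":{"type":"array","items":{"type":"number"}}},"gripper":{"type":"array","items":{"type":"number"}},"squeeze":{"type":"number"}},"required":["delta_rot","delta_pos","gripper"]}

```bash
mkdir -p pics
cat > h.py <<'E'
import numpy as np, cv2
from scipy.spatial.transform import Rotation as R
from bench import env, cams, silhouettes
def Rm(a):
    a=np.array(a,float)
    if a.shape==(3,3): return a
    if a.shape==(4,): return R.from_quat(a).as_matrix()
    return R.from_rotvec(a.ravel()).as_matrix()
def proj(c,P):
    P=np.atleast_2d(P); q=(P-np.array(c["eye"]))@Rm(c["attitude"])
    q=q*[1,-1,-1]; K=np.array(c["intrinsics"]); p=q@K.T; return p[:,:2]/p[:,2:]
def ray(c,uv):
    K=np.array(c["intrinsics"]); d=np.linalg.solve(K,[uv[0],uv[1],1])*[1,-1,-1]
    return np.array(c["eye"]),Rm(c["attitude"])@d
def onz(c,uv,z):
    e,d=ray(c,uv); return e+d*(z-e[2])/d[2]
def tri(c1,u1,c2,u2):
    (a,d),(b,e)=ray(c1,u1),ray(c2,u2); d/=np.linalg.norm(d); e/=np.linalg.norm(e)
    s=np.linalg.lstsq(np.c_[d,-e],b-a,rcond=None)[0]; p,q=a+d*s[0],b+e*s[1]
    return (p+q)/2,np.linalg.norm(p-q)
E
python3 - <<'E'
from h import *
import pickle
for n in("scene","top"):
    c=cams.camera(n); print(n,{k:(np.round(v,4).tolist() if not isinstance(v,(str,int)) else v) for k,v in c.items() if k!="frame"})
    cv2.imwrite(f"pics/{n}0.png",c["frame"][:,:,::-1])
    for t in("bracket","fixture","stop_tip","bolt_1"):
        print(t,[(round(float(s["score"]),2),np.round(s["box"]).tolist()) for s in silhouettes(c,t)][:3])
    pickle.dump(c,open(n+"0.pkl","wb"))
s=env.get_state();print({k:np.round(v,3).tolist() for k,v in s.items()})
E
```

```text
scene {'intrinsics': [[622.9717, 0.0, 317.3987], [0.0, 622.9717, 241.929], [0.0, 0.0, 1.0]], 'eye': [-0.2669, 0.5258, 0.8207], 'attitude': [0.5024, -0.9542, -2.0186], 'shot': 1}
bracket [(0.83, [320.0, 245.0, 66.0, 37.0]), (0.35, [276.0, 226.0, 80.0, 56.0])]
fixture [(0.94, [305.0, 257.0, 150.0, 111.0])]
stop_tip [(0.89, [304.0, 259.0, 154.0, 118.0])]
bolt_1 [(0.73, [295.0, 281.0, 26.0, 18.0]), (0.66, [287.0, 293.0, 22.0, 12.0])]
top {'intrinsics': [[442.8621, 0.0, 320.7831], [0.0, 442.8621, 235.91], [0.0, 0.0, 1.0]], 'eye': [0.3521, -0.0146, 0.8769], 'attitude': [0.1812, -0.2071, -1.7564], 'shot': 2}
bracket [(0.6, [304.0, 266.0, 52.0, 39.0])]
fixture [(0.68, [300.0, 261.0, 129.0, 130.0])]
stop_tip [(0.73, [298.0, 260.0, 126.0, 135.0])]
bolt_1 [(0.72, [272.0, 294.0, 13.0, 25.0]), (0.48, [265.0, 303.0, 11.0, 26.0]), (0.39, [302.0, 265.0, 52.0, 32.0])]
{'time_s': 0.5, 'joint_pos': [-1.054, 0.359, 0.012, -0.0, -1.224, -0.288], 'joint_velocities': [0.0, -0.003, 0.001, 0.0, -0.0, 0.002], 'tau': [0.001, -58.24, 29.343, 6.937, -0.001, -0.0], 'eef_pos': [0.153, -0.657, 0.231], 'tool_rot': [0.359, -3.121, -0.0], 'ft_force': [-0.308, 0.076, -0.247], 'torque': [-0.017, 0.052, 0.015], 'finger_force': 0.0, 'grip_width': 0.085}
```

View pics/top0.png

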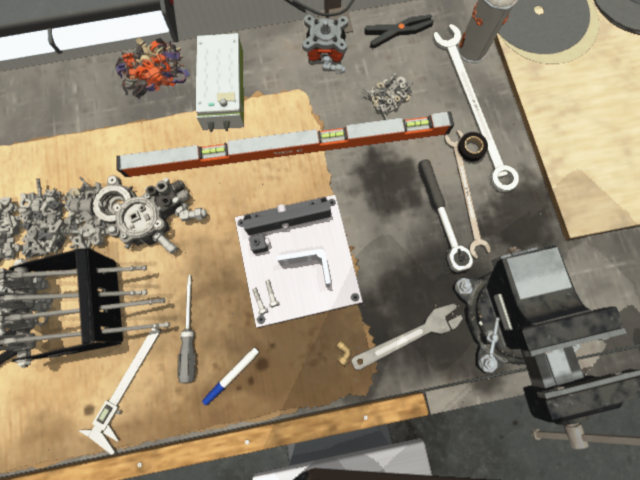

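View pics/scene0.png

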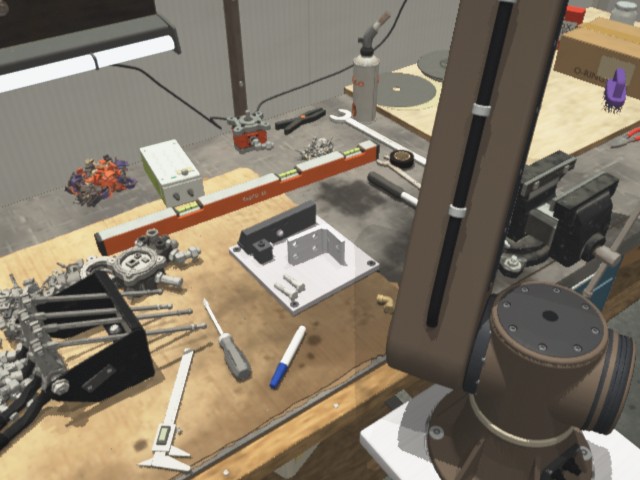

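The top view shows the plate with corners near (236,215), (338,199), (360,300) and (258,325). The fence runs from (245,222) to (330,208), and the stop is at (262,243). The bracket's long leg runs from (278,257) to (323,252), and its short leg reaches down to (330,288). The scene view agrees.

Run:
```python
from h import *
import pickle
c=pickle.load(open("top0.pkl","rb")); s=pickle.load(open("scene0.pkl","rb"))
for uv in[(236,215),(338,199),(360,300),(258,325)]: print("plate",onz(c,uv,.014).round(3))
for uv in[(278,257),(323,252),(330,288)]: print("br",onz(c,uv,.074).round(3))
def up(im,x,y,w,h,k): return cv2.resize(im[y:y+h,x:x+w,::-1],None,fx=k,fy=k,interpolation=cv2.INTER_CUBIC)
a=up(c["frame"],225,190,145,140,4); b=up(s["frame"],225,190,160,125,4)
cv2.imwrite("pics/topc.png",a);cv2.imwrite("pics/scenec.png",b)
```

```text
plate [0.638 0.111 0.014]
plate [ 0.631 -0.099  0.014]
plate [ 0.421 -0.099  0.014]
plate [0.412 0.103 0.014]
br [0.523 0.038 0.074]
br [ 0.516 -0.045  0.074]
br [ 0.448 -0.044  0.074]
```

View pics/topc.png

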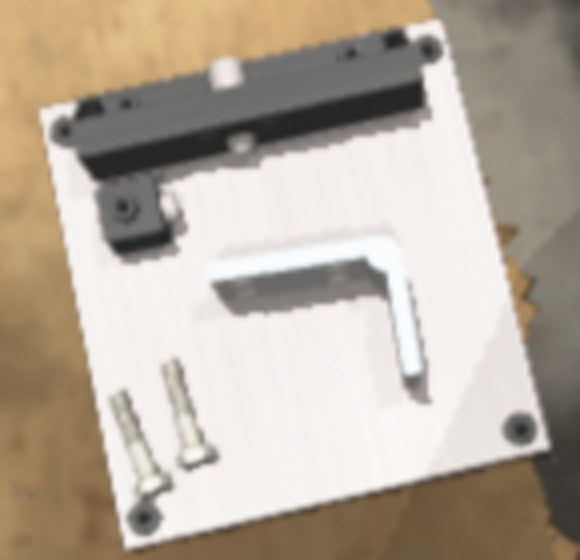

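View pics/scenec.png

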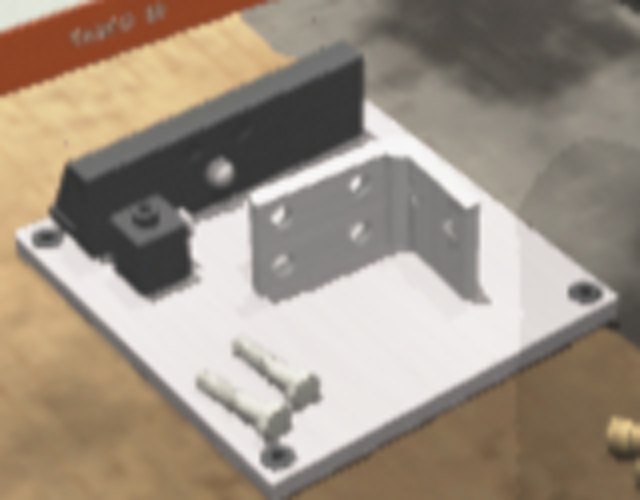

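```bash
cat >> h.py <<'E'
def down(yaw): # tool pointing down, tool y at world angle yaw
    y=np.array([np.cos(yaw),np.sin(yaw),0]); z=np.array([0,0,-1.]); return np.c_[np.cross(y,z),y,z]
def delta(p,yaw,p0=None,R0=None):
    s=env.get_state(); p0=s["eef_pos"] if p0 is None else p0; R0=Rm(s["tool_rot"]) if R0 is None else R0
    print("pos",(R0.T@(np.array(p)-p0)).round(4).tolist(),"rot",np.degrees(R.from_matrix(R0.T@down(yaw)).as_rotvec()).round(2).tolist())
E
python3 - <<'E'
from h import *
print(Rm(env.get_state()["tool_rot"]).round(3))
delta([.25,-.6,.40],1.80); delta([.42,-.35,.40],2.2);delta([.47,-.02,.34],np.pi)
E
```

```text
[[-0.974 -0.227 -0.   ]
 [-0.227  0.974  0.   ]
 [-0.     0.    -1.   ]]
pos [-0.1074, 0.0339, -0.1687] rot [0.01, 0.0, -0.02]
pos [-0.3297, 0.2388, -0.1687] rot [0.01, 0.0, -22.94]
pos [-0.4532, 0.5489, -0.1087] rot [0.0, 0.0, -76.89]
```

The manual's scale: shifts go in shares of 0.6 m and turns go in shares of 90 degrees. Converting my numbers, -0.33 m / 0.6 = -0.55, 0.02 m / 0.6 = 0.0333, -23 degrees / 90 = -0.2556.

Emit:
step_arm(
  delta_pos=[
    [-0.05,0.0167,-0.0833],
    [-0.1,0.0333,-0.1667],
    [-0.1667,0.05,-0.2333],
    [-0.1833,0.0583,-0.2817],
    [-0.25,0.1167,-0.2817],
    [-0.3167,0.1833,-0.2817],
    [-0.3833,0.25,-0.2817],
    [-0.45,0.3167,-0.2817],
    [-0.5,0.3667,-0.2817],
    [-0.55,0.4,-0.2817],
    [-0.55,0.4,-0.2817],
    [-0.55,0.4,-0.2817],
  ],
  delta_rot=[
    [0,0,0],
    [0,0,0],
    [0,0,0],
    [0,0,0],
    [0,0,-0.0444],
    [0,0,-0.0889],
    [0,0,-0.1333],
    [0,0,-0.1667],
    [0,0,-0.2111],
    [0,0,-0.2556],
    [0,0,-0.2556],
    [0,0,-0.2556],
  ],
  gripper=[1,1,1,1,1,1,1,1,1,1,1,1],
)

```text
time_s: 1.7
eef_pos: [0.4209, -0.3476, 0.4006]
tool_rot: [-0.978, 2.985, -0.0]
ft_force: [0.2, -1.0, 0.1]
grip_width: 0.0852
finger_force: 0.0
```

Run:
```python
from h import *
delta([.47,-.02,.34],np.pi)
```

```text
pos [-0.2334, 0.2351, 0.0605] rot [-0.03, 0.0, -53.74]
```

To row units: 0.235 m / 0.6 = 0.3917, 0.03 m / 0.6 = 0.05, -53.7 degrees / 90 = -0.5967.

Emit:
step_arm(
  delta_pos=[
    [-0.0417,0.0417,0],
    [-0.0917,0.0917,0],
    [-0.1417,0.1417,0],
    [-0.1917,0.1917,0],
    [-0.2417,0.2417,0.0167],
    [-0.2917,0.2917,0.05],
    [-0.3417,0.3417,0.075],
    [-0.3883,0.3917,0.1],
    [-0.3883,0.3917,0.1],
    [-0.3883,0.3917,0.1],
  ],
  delta_rot=[
    [0,0,-0.0778],
    [0,0,-0.1556],
    [0,0,-0.2333],
    [0,0,-0.3111],
    [0,0,-0.3889],
    [0,0,-0.4667],
    [0,0,-0.5333],
    [0,0,-0.5967],
    [0,0,-0.5967],
    [0,0,-0.5967],
  ],
  gripper=[1,1,1,1,1,1,1,1,1,1],
)

```text
time_s: 2.7
eef_pos: [0.4698, -0.022, 0.3402]
tool_rot: [2.217, -2.225, 0.0]
ft_force: [0.3, 0.0, -0.9]
grip_width: 0.0853
finger_force: 0.0
```

Run:
```python
from h import *
import pickle
s=env.get_state(); c=cams.camera("wrist"); print(s["eef_pos"],s["tool_rot"],s["joint_pos"]); print(c["mount"],c["intrinsics"])
c["s"]=s; pickle.dump(c,open("w1.pkl","wb")); cv2.imwrite("pics/w1.png",c["frame"][:,:,::-1])
for t in("bracket","fixture","bolt_1"): print(t,[(round(float(q["score"]),2),np.round(q["box"]).tolist()) for q in silhouettes(c,t)][:3])
```

```text
[ 0.46978291 -0.02198138  0.34017921] [ 2.21688588e+00 -2.22477736e+00  1.90481685e-05] [ 3.73623829e-01 -4.29696486e-02 -2.30506373e-01  3.59174620e-04
 -1.38404121e+00 -3.77244041e-01]
[[ 5.77217542e-04  9.55508834e-01  2.94961922e-01  7.59774551e-02]
 [ 9.99999189e-01 -8.86410211e-04  9.14544194e-04 -6.61231263e-04]
 [ 1.13531232e-03  2.94961155e-01 -9.55508570e-01 -1.42546348e-01]
 [ 0.00000000e+00  0.00000000e+00  0.00000000e+00  1.00000000e+00]] [[371.64829954   0.         321.60100429]
 [  0.         371.64829954 235.68127043]
 [  0.           0.           1.        ]]
bracket [(0.94, [303.0, 207.0, 62.0, 84.0])]
fixture [(0.8, [281.0, 204.0, 176.0, 163.0]), (0.16, [214.0, 215.0, 47.0, 139.0])]
bolt_1 [(0.8, [325.0, 251.0, 46.0, 12.0])]
```

View pics/w1.png

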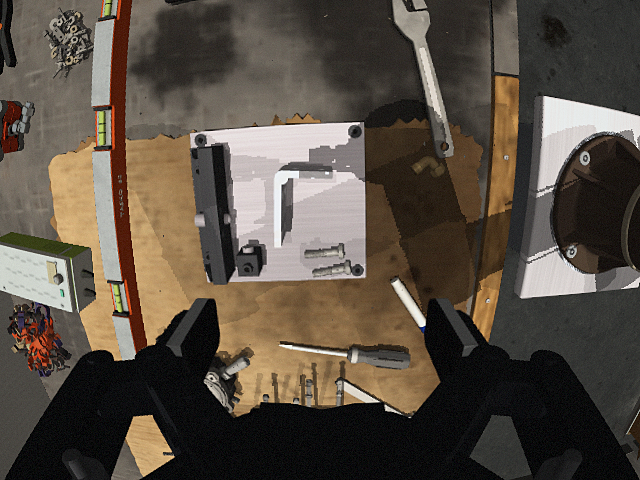

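The wrist view shows the plate between columns 190 and 366 and rows 122 and 284, with the fence at columns 192–237. The bracket bend is near (277,172), the long leg ends at (279,246), and the short leg ends at (333,170). The stop is at (250,260), and the bolts are near (325,253) and (332,270). I'll take a closer second view.

To row units: 0.14 m / 0.6 = 0.2333, -0.02 m / 0.6 = -0.0333.

Emit:
step_arm(
  delta_pos=[
    [0.0333,0,0.05],
    [0.0667,-0.0333,0.1],
    [0.1,-0.0667,0.15],
    [0.125,-0.0833,0.2],
    [0.125,-0.0833,0.2333],
    [0.125,-0.0833,0.2333],
    [0.125,-0.0833,0.2333],
  ],
  delta_rot=[
    [0,0,0],
    [0,0,0],
    [0,0,0],
    [0,0,0],
    [0,0,0],
    [0,0,0],
    [0,0,0],
  ],
  gripper=[0.5,0.5,0.5,0.5,0.5,0.5,0.5],
)

```text
time_s: 3.6
eef_pos: [0.5197, -0.0977, 0.201]
tool_rot: [2.216, -2.227, 0.001]
ft_force: [-0.1, -0.3, -0.4]
grip_width: 0.0426
finger_force: 0.0
```

```bash
cat >> h.py <<'E'
def wpose(c):
    s=c["s"]; Rt=Rm(s["tool_rot"]); M=np.array(c["mount"]); return Rt@M[:3,:3], Rt@M[:3,3]+s["eef_pos"]
def wproj(c,P):
    A,e=wpose(c); q=((np.atleast_2d(P)-e)@A)*[1,-1,-1]; r=np.linalg.norm(q[:,:2],axis=1); th=np.arctan2(r,q[:,2])
    K=np.array(c["intrinsics"]); return q[:,:2]/r[:,None]*(th*K[0,0])[:,None]+K[:2,2]
def wray(c,uv):
    A,e=wpose(c); K=np.array(c["intrinsics"]); d=np.array(uv)-K[:2,2]; r=np.linalg.norm(d); th=r/K[0,0]
    return e,A@(np.r_[d/r*np.sin(th),np.cos(th)]*[1,-1,-1])
E
python3 - <<'E'
from h import *
import pickle
s=env.get_state(); c=cams.camera("wrist"); print(s["eef_pos"],s["tool_rot"])
c["s"]=s; pickle.dump(c,open("w2.pkl","wb"))
c1=pickle.load(open("w1.pkl","rb"))
cv2.imwrite("pics/w2.png",cv2.resize(c["frame"][60:360,120:520,::-1],None,fx=2,fy=2,interpolation=cv2.INTER_CUBIC))
cv2.imwrite("pics/w1c.png",cv2.resize(c1["frame"][110:295,180:380,::-1],None,fx=3,fy=3,interpolation=cv2.INTER_CUBIC))
E
```

```text
[ 0.51971272 -0.09773457  0.2010407 ] [ 2.21598070e+00 -2.22659522e+00  7.19563084e-04]
```

View pics/w2.png

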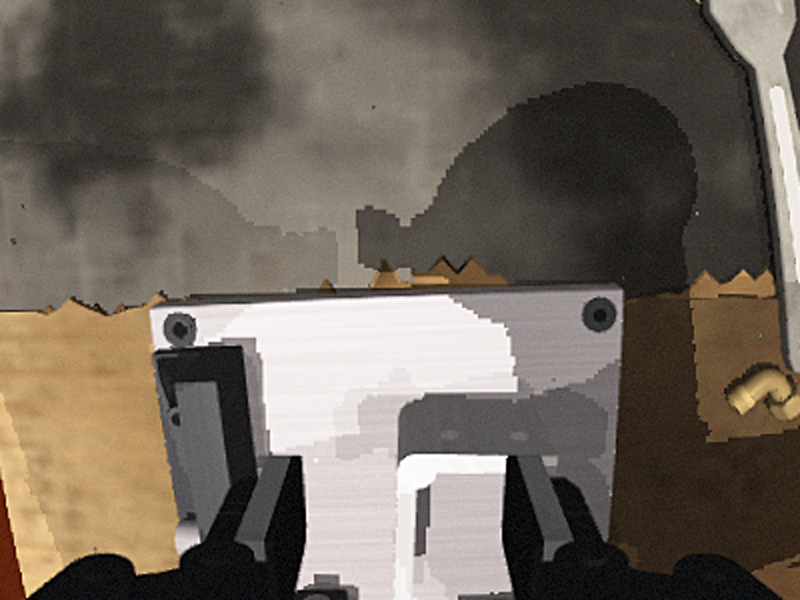

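View pics/w1c.png

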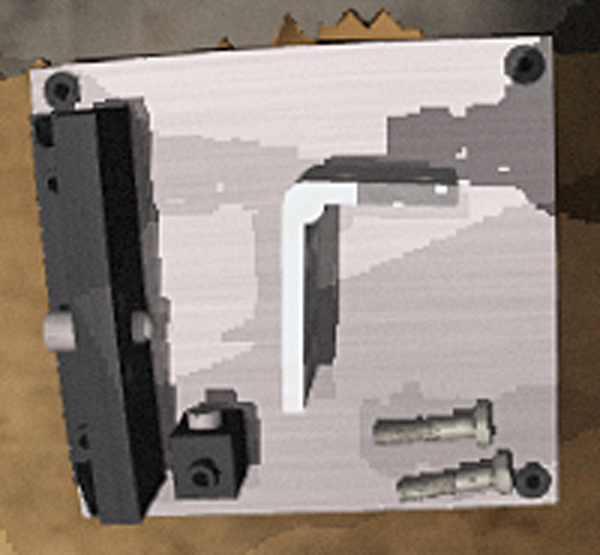

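The closer wrist view shows the plate's right corners at (152,308) and (622,290) in the crop, with the bracket bend near (400,460). The enlarged first wrist view gives the bracket's leg ends, the plate corners and the stop at (205,415). Next I fit the poses jointly over all four views.

```bash
cat > fit.py <<'E'
from h import *
import pickle
from scipy.optimize import least_squares
C={n:pickle.load(open(f,"rb")) for n,f in dict(t="top0.pkl",s="scene0.pkl",a="w1.pkl",b="w2.pkl").items()}
S=dict(t=(4,225,190),s=(4,225,190),a=(3,180,110),b=(2,120,60))
BL,BR,FR,FL=(115,105,14),(115,-105,14),(-110,-105,14),(-110,105,14)
F=[("t",BL,42,107),("t",BR,440,20),("t",FR,549,443),("t",FL,125,540),("s",BL,18,238),("s",FR,614,298),("s",FL,275,490),
("a",BR,32,70),("a",FR,552,37),("a",FL,555,500),("a",BL,83,512),("b",BR,152,308),("b",FR,622,290)]
B=[("t",(-90,0,74),208,262),("t",(-90,-8,74),212,282),("t",(0,-65,74),422,375),("t",(-8,-65,74),403,378),("t",(0,0,74),400,235),
("a",(-90,0,74),282,410),("a",(-90,-8,74),303,410),("a",(0,0,74),284,182),("a",(0,-65,74),458,182),("a",(-8,-65,74),458,206),
("s",(-90,-4,74),253,201),("s",(-90,-8,14),268,300),("s",(-4,-65,74),476,206)]
def P(n,X): return (wproj if n in"ab" else proj)(C[n],X)[0]
def px(n,u,v): k,x,y=S[n]; return np.array([(u+.5)/k-.5+x,(v+.5)/k-.5+y])
def W(p,X): c,s=np.cos(p[2]),np.sin(p[2]); X=np.array(X)/1e3; return np.array([p[0]+c*X[0]-s*X[1],p[1]+s*X[0]+c*X[1],X[2]+(p[3] if len(p)>3 else 0)])
def fit(L,p0):
    f=lambda p:np.concatenate([P(n,W(p,X))-px(n,u,v) for n,X,u,v in L])
    r=least_squares(f,p0,loss="soft_l1",x_scale=.01); return r.x,r.fun.reshape(-1,2) if len(r.fun)==2*len(L) else f(r.x).reshape(-1,2)
if __name__=="__main__":
    for nm,L,p0 in(("fix",F,[.525,0,0.]),("br",B,[.525,-.045,-1.57])):
        for p in(p0,p0+[0.]):
            x,e=fit(L,p); print(nm,x.round(4)); 
        for l,q in zip(L,e): print(l[0],l[1],q.round(1))
        for n in"tsab":
            Ln=[l for l in L if l[0]==n]
            if len(Ln)>1: print(n,fit(Ln,p0)[0].round(4))
    fx=fit(F,[.525,0,0.])[0]; br=fit(B,[.525,-.045,-1.57])[0]
    c,s=np.cos(fx[2]),np.sin(fx[2]); d=br[:2]-fx[:2]; print("bracket in fixture",c*d[0]+s*d[1],-s*d[0]+c*d[1],br[2]-fx[2])
    print("nest",W(fx,(70,45,14)))
E
python3 fit.py
```

```text
fix [0.5238 0.0066 0.0344]
fix [ 0.5243  0.0069  0.0334 -0.0045]
t (115, 105, 14) [-0.6  0.6]
t (115, -105, 14) [-0.1  0.1]
t (-110, -105, 14) [-0.4  1.3]
t (-110, 105, 14) [-0.3  1.9]
s (115, 105, 14) [-0.8 -0.2]
s (-110, -105, 14) [1.3 1. ]
s (-110, 105, 14) [-0.9 -0.2]
a (115, -105, 14) [-0.2 -0.6]
a (-110, -105, 14) [-0.2 -0. ]
a (-110, 105, 14) [0.2 0.6]
a (115, 105, 14) [-0.   0.7]
b (115, -105, 14) [-1. -1.]
b (-110, -105, 14) [-0.3 -0.8]
t [0.5254 0.0058 0.0332]
s [0.5209 0.009  0.0433]
a [0.5238 0.0062 0.0339]
b [0.5236 0.0068 0.034 ]
br [ 0.5229 -0.049  -1.6095]
br [ 0.5231 -0.0489 -1.6103 -0.0017]
t (-90, 0, 74) [-0.3  0.3]
t (-90, -8, 74) [-0.7 -0.5]
t (0, -65, 74) [-0.2 -0.9]
t (-8, -65, 74) [ 0.2 -1. ]
t (0, 0, 74) [-0.3 -0.3]
a (-90, 0, 74) [ 0.4 -0.4]
a (-90, -8, 74) [ 0.1 -0.1]
a (0, 0, 74) [ 0.1 -1.1]
a (0, -65, 74) [0.5 0.7]
a (-8, -65, 74) [ 0.2 -0.2]
s (-90, -4, 74) [0.4 0. ]
s (-90, -8, 14) [-1.2  0.1]
s (-4, -65, 74) [-0.1 -0.1]
t [ 0.5214 -0.0495 -1.6234]
s [ 0.5209 -0.0481 -1.6143]
a [ 0.5235 -0.0489 -1.6056]
bracket in fixture -0.002865563910744556 -0.05551305142145019 -1.6439257850335813
nest [0.59224981 0.05393589 0.014     ]
```

Fits agree within about 2 mm across views, and the heights check. The bracket corner is 73 mm before the fence and needs a turn of +94°.

Run:
```python
from h import *
delta([.5215,.0132,.12],3.105);delta([.5215,.0132,.026],3.105)
```

```text
pos [-0.1105, -0.0007, 0.0818] rot [-0.11, -0.01, 1.87]
pos [-0.1106, -0.0005, 0.1758] rot [-0.11, -0.01, 1.87]
```

To row units: -0.1105 m / 0.6 = -0.1842, -0.1 m / 0.6 = -0.1667, 1.9 degrees / 90 = 0.0211.

Emit:
step_arm(
  delta_pos=[
    [-0.05,0,0.0333],
    [-0.1167,0,0.0833],
    [-0.1667,-0.0017,0.1167],
    [-0.1842,-0.0017,0.1333],
    [-0.1842,-0.0017,0.1333],
    [-0.1842,-0.0017,0.1333],
  ],
  delta_rot=[
    [0,0,0.0056],
    [-0.0011,0,0.0111],
    [-0.0011,0,0.0211],
    [-0.0011,0,0.0211],
    [-0.0011,0,0.0211],
    [-0.0011,0,0.0211],
  ],
  gripper=[0.5,0.5,0.5,0.5,0.5,0.5],
)

```text
time_s: 4.25
eef_pos: [0.5217, 0.0138, 0.1217]
tool_rot: [-2.182, 2.26, 0.0]
ft_force: [0.1, -0.8, 0.4]
grip_width: 0.0428
finger_force: 0.0
```

Run:
```python
from h import *
import pickle
s=env.get_state(); c=cams.camera("wrist"); c["s"]=s; pickle.dump(c,open("w3.pkl","wb"))
cv2.imwrite("pics/w3.png",c["frame"][:,:,::-1])
```

```text
(no output)
```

View pics/w3.png

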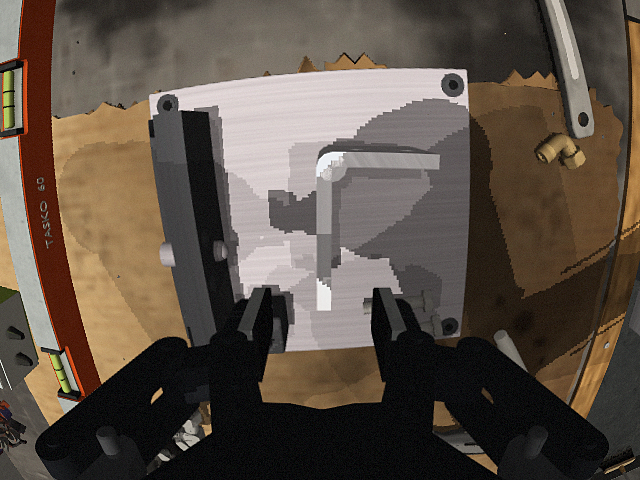

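The fingers straddle the long leg: columns 288 and 372 around the leg at 317–331. The bend is at (317,151), the leg end at row 310, and the short leg end at (440,154–168). I'll refine with this view.

Run:
```python
import fit as f, numpy as np, pickle
from h import *
f.C["b3"]=pickle.load(open("w3.pkl","rb"))
f.S["b3"]=(1,0,0)
f.P=lambda n,X:(wproj if n[0] in"ab" else proj)(f.C[n],X)[0]
B3=[("b3",(0,0,74),317,150),("b3",(-90,0,74),318,310),("b3",(-90,-8,74),331,310),("b3",(0,-65,74),440,154),("b3",(-8,-65,74),440,168)]
F3=[("b3",f.BR,150,95),("b3",f.FR,469,70)]
print(f.fit(B3,[.52,-.05,-1.6]),f.fit(F3,[.52,0,0.03])[0])
print(f.fit([l for l in f.B+B3 if l[0] in("a","b3")],[.52,-.05,-1.6,0.])[0],f.fit([l for l in f.F+F3 if l[0] in"ab b3"],[.52,0,0.03,0.])[0])
delta([.5215,.0132,.026],3.105)
```

```text
(array([ 0.52284378, -0.04865348, -1.60431309]), array([[-0.16675974,  0.77131317],
       [-0.41554923, -0.41360185],
       [ 0.40021854, -0.43277086],
       [ 0.49217911, -0.47089936],
       [-0.25203088,  0.48369749]])) [0.52220399 0.00742746 0.03653556]
[ 5.23028825e-01 -4.88594466e-02 -1.60463786e+00  6.22670888e-04] [ 0.52358462  0.00713802  0.03402041 -0.00337334]
pos [0.0003, 0.0003, 0.0958] rot [-0.02, 0.03, 0.03]
```

To row units: 0.095 m / 0.6 = 0.1583, 0.02 m / 0.6 = 0.0333.

Emit:
step_arm(
  delta_pos=[
    [0,0,0.0333],
    [0,0,0.075],
    [0,0,0.1167],
    [0,0,0.1417],
    [0,0,0.1583],
    [0,0,0.1583],
    [0,0,0.1583],
    [0,0,0.1583],
  ],
  delta_rot=[
    [0,0,0],
    [0,0,0],
    [0,0,0],
    [0,0,0],
    [0,0,0],
    [0,0,0],
    [0,0,0],
    [0,0,0],
  ],
  gripper=[0.5,0.5,0.5,0.5,0.5,0.5,0.4,0.3],
)

```text
time_s: 5.1
eef_pos: [0.5216, 0.0138, 0.0264]
tool_rot: [-2.18, 2.261, 0.001]
ft_force: [-0.2, 0.0, 0.8]
grip_width: 0.0253
finger_force: 0.0
```

Emit:
step_arm(
  delta_pos=[
    [0,0,0],
    [0,0,0],
    [0,0,0],
    [0,0,0],
    [0,0,0],
    [0,0,0],
    [0,0,0],
    [0,0,0],
  ],
  delta_rot=[
    [0,0,0],
    [0,0,0],
    [0,0,0],
    [0,0,0],
    [0,0,0],
    [0,0,0],
    [0,0,0],
    [0,0,0],
  ],
  gripper=[0.2,0.15,0.1,0.05,0,0,0,0],
  squeeze=90,
)

```text
time_s: 5.9
eef_pos: [0.521, 0.0138, 0.0257]
tool_rot: [2.18, -2.261, -0.001]
ft_force: [-0.3, 0.8, 6.2]
grip_width: 0.0072
finger_force: 87.9
```

Run:
```python
from h import *
s=env.get_state(); print({k:np.round(s[k],4).tolist() for k in("eef_pos","tool_rot","ft_force","torque","grip_width","finger_force","joint_pos")})
fx=.034; e=np.array([np.cos(fx),np.sin(fx)]);n=np.array([-e[1],e[0]]);
print("grip in fixture",(s["eef_pos"][:2]-[.5236,.0070])@np.c_[e,n])
g=np.array([.5236,.0070])-.025*e+.020*n
print(g); delta([*g,s["eef_pos"][2]],3.105+1.638)
```

```text
{'eef_pos': [0.521, 0.0138, 0.0257], 'tool_rot': [2.1803, -2.2608, -0.0014], 'ft_force': [-0.3219, 0.769, 6.1883], 'torque': [0.1404, 0.4939, 0.0032], 'grip_width': 0.0072, 'finger_force': 87.8588, 'joint_pos': [0.4029, 0.3413, -0.5705, -0.0009, -0.66, -0.4384]}
grip in fixture [-0.00234635  0.00690855]
[0.49793458 0.0261386 ]
pos [-0.0115, 0.0235, 0.0] rot [0.05, 0.06, -93.83]
```

To row units: 0.0233 m / 0.6 = 0.0388, -0.004 m / 0.6 = -0.0067.

Emit:
step_arm(
  delta_pos=[
    [0,0,-0.0008],
    [0,0.0083,-0.0012],
    [-0.0017,0.02,-0.0012],
    [-0.005,0.03,-0.0012],
    [-0.0067,0.0383,-0.0012],
    [-0.0067,0.0388,-0.0012],
    [-0.0067,0.0388,-0.0012],
  ],
  delta_rot=[
    [0,0,0],
    [0,0,0],
    [0,0,0],
    [0,0,0],
    [0,0,0],
    [0,0,0],
    [0,0,0],
  ],
  gripper=[0,0,0,0,0,0,0],
)

```text
time_s: 6.6
eef_pos: [0.4974, 0.0187, 0.0261]
tool_rot: [2.18, -2.26, -0.002]
ft_force: [0.0, -0.1, -1.2]
grip_width: 0.007
finger_force: 87.7
```

To row units: -47 degrees / 90 = -0.5222.

Emit:
step_arm(
  delta_pos=[
    [0,0,0],
    [0,0,0],
    [0,0,0],
    [0,0,0],
    [0,0,0],
    [0,0,0],
    [0,0,0],
    [0,0,0],
    [0,0,0],
    [0,0,0],
    [0,0,0],
    [0,0,0],
  ],
  delta_rot=[
    [0,0,-0.0222],
    [0,0,-0.0667],
    [0,0,-0.1111],
    [0,0,-0.1667],
    [0,0,-0.2222],
    [0,0,-0.2778],
    [0,0,-0.3333],
    [0,0,-0.3889],
    [0,0,-0.4444],
    [0,0,-0.4889],
    [0,0,-0.5222],
    [0,0,-0.5222],
  ],
  gripper=[0,0,0,0,0,0,0,0,0,0,0,0],
)

```text
time_s: 7.8
eef_pos: [0.4977, 0.0185, 0.0259]
tool_rot: [2.901, -1.203, -0.003]
ft_force: [-0.3, -0.6, -1.7]
grip_width: 0.007
finger_force: 87.6
```

To row units: -46.8 degrees / 90 = -0.52.

Emit:
step_arm(
  delta_pos=[
    [0,0,0],
    [0,0,0],
    [0,0,0],
    [0,0,0],
    [0,0,0],
    [0,0,0],
    [0,0,0],
    [0,0,0],
    [0,0,0],
    [0,0,0],
    [0,0,0],
    [0,0,0],
  ],
  delta_rot=[
    [0,0,-0.0222],
    [0,0,-0.0667],
    [0,0,-0.1111],
    [0,0,-0.1667],
    [0,0,-0.2222],
    [0,0,-0.2778],
    [0,0,-0.3333],
    [0,0,-0.3889],
    [0,0,-0.4444],
    [0,0,-0.4889],
    [0,0,-0.52],
    [0,0,-0.52],
  ],
  gripper=[0,0,0,0,0,0,0,0,0,0,0,0],
)

```text
time_s: 9.0
eef_pos: [0.4977, 0.0185, 0.026]
tool_rot: [3.141, 0.046, -0.003]
ft_force: [0.1, 0.0, -1.0]
grip_width: 0.0069
finger_force: 87.6
```

Run:
```python
from h import *
import pickle
s=env.get_state(); c=cams.camera("wrist"); c["s"]=s; pickle.dump(c,open("w4.pkl","wb"))
cv2.imwrite("pics/w4.png",c["frame"][:,:,::-1])
print({k:np.round(s[k],4).tolist() for k in("eef_pos","tool_rot","ft_force","torque","joint_pos")})
Rt=Rm(s["tool_rot"]);print(Rt.round(4), np.arctan2(Rt[1,1],Rt[0,1])+2*np.pi)
```

```text
{'eef_pos': [0.4977, 0.0185, 0.026], 'tool_rot': [3.1412, 0.0456, -0.0029], 'ft_force': [0.129, 0.003, -0.956], 'torque': [0.0036, 0.0607, 0.0077], 'joint_pos': [0.432, 0.3109, -0.6209, -0.0012, -0.6407, 1.1689]}
[[ 0.9996  0.029  -0.0019]
 [ 0.029  -0.9996 -0.    ]
 [-0.0019 -0.     -1.    ]] 4.741403354778986
```

View pics/w4.png

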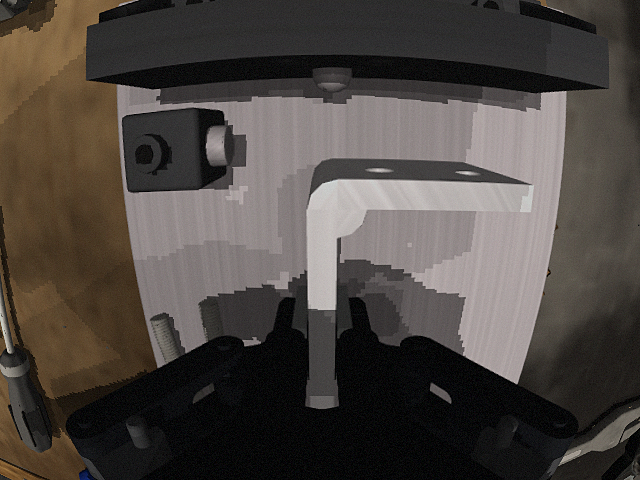

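The bracket has turned. Its top corner is near (309,190), the short leg top ends at (531,185), and the stop tip is at about (231,146). The ejector pin is at (333,80), and the bolts are clear at lower left.

Run:
```python
import fit as f, pickle
from h import *
f.C["b4"]=c=pickle.load(open("w4.pkl","rb")); f.S["b4"]=(1,0,0)
f.P=lambda n,X:(wproj if n[0] in"ab" else proj)(f.C[n],X)[0]
L=[("b4",(0,-65,74.7),532,184),("b4",(-8,-65,74.7),531,212),("b4",(-40,0,74.7),308,None)]
import scipy.optimize as o
def res(p):
    r=[*(f.P("b4",f.W(p,(0,-65,74.7)))-[532,184]),*(f.P("b4",f.W(p,(-8,-65,74.7)))-[531,212])]
    r+= [f.P("b4",f.W(p,(-12,0,74.7)))[0]-308, f.P("b4",f.W(p,(-40,0,74.7)))[0]-307.5, f.P("b4",f.W(p,(-12,-8,74.7)))[0]-337]
    return r
r=o.least_squares(res,[.56,.02,.03],x_scale=.01); print("br",r.x,r.fun.round(1))
e,d=wray(c,(232,146)); print("stop tip",e+d*(.036-e[2])/d[2])
e,d=wray(c,(333,82)); print("pin",e+d*(.034-e[2])/d[2])
s=c["s"]; print("pred br", s["eef_pos"][:2]+Rm(s["tool_rot"])[:2,:2]@[.062,-.004])
fx=[.5236,.0070,.034]; print("pred stop,pin",f.W(fx,(44,45,36)),f.W(fx,(62,8,34)), "nest",f.W(fx,(70,45,14)))
```

```text
br [0.55921233 0.02381007 0.04111975] [ 2.3  0.6  0.4 -0.3 -2.2  0.9 -0.6]
stop tip [0.56569103 0.05202204 0.036     ]
pin [0.58924744 0.01640311 0.034     ]
pred br [0.55953181 0.02432394]
pred stop,pin [0.56604487 0.0534697  0.036     ] [0.58529222 0.01710297 0.034     ] nest [0.59202984 0.05435353 0.014     ]
```

To row units: -0.025 m / 0.6 = -0.0417, -0.018 m / 0.6 = -0.03, -0.3 degrees / 90 = -0.0033.

Emit:
step_arm(
  delta_pos=[
    [0.0033,-0.005,0],
    [0.0083,-0.0133,0],
    [0.015,-0.0217,0],
    [0.0217,-0.03,0],
    [0.0267,-0.0367,0],
    [0.03,-0.0417,0],
    [0.03,-0.0417,0],
    [0.03,-0.0417,0],
  ],
  delta_rot=[
    [0,0,0],
    [0,0,0],
    [0,0,-0.0011],
    [0,0,-0.0022],
    [0,0,-0.0033],
    [0,0,-0.0033],
    [0,0,-0.0033],
    [0,0,-0.0033],
  ],
  gripper=[0,0,0,0,0,0,0,0],
)

```text
time_s: 9.85
eef_pos: [0.5148, 0.0441, 0.026]
tool_rot: [-3.141, -0.055, 0.003]
ft_force: [0.6, 0.7, -2.0]
grip_width: 0.0074
finger_force: 87.7
```

To row units: -0.002 m / 0.6 = -0.0033, -0.0015 m / 0.6 = -0.0025.

Emit:
step_arm(
  delta_pos=[
    [0,-0.0008,0],
    [0,-0.0017,0],
    [0,-0.0025,0],
    [0,-0.0033,0],
    [0,-0.0033,0],
  ],
  delta_rot=[
    [0,0,0],
    [0,0,0],
    [0,0,0],
    [0,0,0],
    [0,0,0],
  ],
  gripper=[0,0,0,0,0],
)

```text
time_s: 10.35
eef_pos: [0.5148, 0.0461, 0.026]
tool_rot: [-3.141, -0.055, 0.003]
ft_force: [-0.3, 0.6, -2.0]
grip_width: 0.007
finger_force: 87.7
```

To row units: -0.0009 m / 0.6 = -0.0015, -0.0003 m / 0.6 = -0.0005.

Emit:
step_arm(
  delta_pos=[
    [0,-0.0005,0],
    [0,-0.001,0],
    [0,-0.0015,0],
    [0,-0.0015,0],
  ],
  delta_rot=[
    [0,0,0],
    [0,0,0],
    [0,0,0],
    [0,0,0],
  ],
  gripper=[0,0,0,0],
)

```text
time_s: 10.75
eef_pos: [0.5148, 0.047, 0.026]
tool_rot: [-3.141, -0.055, 0.003]
ft_force: [-0.4, -0.4, -2.5]
grip_width: 0.0072
finger_force: 87.7
```

To row units: -0.0006 m / 0.6 = -0.001, -0.0003 m / 0.6 = -0.0005.

Emit:
step_arm(
  delta_pos=[
    [0,-0.0005,0],
    [0,-0.001,0],
    [0,-0.001,0],
  ],
  delta_rot=[
    [0,0,0],
    [0,0,0],
    [0,0,0],
  ],
  gripper=[0,0,0],
)

```text
time_s: 11.05
eef_pos: [0.5147, 0.0476, 0.026]
tool_rot: [-3.141, -0.055, 0.003]
ft_force: [0.1, -0.2, -2.4]
grip_width: 0.0069
finger_force: 87.7
```

To row units: -0.0006 m / 0.6 = -0.001, -0.0003 m / 0.6 = -0.0005.

Emit:
step_arm(
  delta_pos=[
    [0,-0.0005,0],
    [0,-0.001,0],
    [0,-0.001,0],
  ],
  delta_rot=[
    [0,0,0],
    [0,0,0],
    [0,0,0],
  ],
  gripper=[0,0,0],
)

```text
time_s: 11.35
eef_pos: [0.5147, 0.048, 0.026]
tool_rot: [3.141, 0.055, -0.003]
ft_force: [-0.3, -2.3, -2.4]
grip_width: 0.0069
finger_force: 87.6
```

To row units: -0.0006 m / 0.6 = -0.001, -0.0003 m / 0.6 = -0.0005.

Emit:
step_arm(
  delta_pos=[
    [0,-0.0005,0],
    [0,-0.001,0],
    [0,-0.001,0],
  ],
  delta_rot=[
    [0,0,0],
    [0,0,0],
    [0,0,0],
  ],
  gripper=[0,0,0],
)

```text
time_s: 11.65
eef_pos: [0.5146, 0.0482, 0.026]
tool_rot: [3.141, 0.054, -0.003]
ft_force: [1.7, -4.4, -2.9]
grip_width: 0.0071
finger_force: 87.8
```

To row units: 0.006 m / 0.6 = 0.01, 0.005 m / 0.6 = 0.0083.

Emit:
step_arm(
  delta_pos=[
    [0.0017,0,0.0005],
    [0.0042,0,0.001],
    [0.0067,0,0.0013],
    [0.0083,0,0.0013],
    [0.01,0,0.0013],
    [0.01,0,0.0013],
  ],
  delta_rot=[
    [0,0,0],
    [0,0,0],
    [0,0,0],
    [0,0,0],
    [0,0,0],
    [0,0,0],
  ],
  gripper=[0,0,0,0,0,0],
)

```text
time_s: 12.25
eef_pos: [0.5202, 0.0483, 0.0258]
tool_rot: [3.14, 0.055, -0.004]
ft_force: [-4.1, -5.5, 7.5]
grip_width: 0.0072
finger_force: 89.2
```

To row units: 0.003 m / 0.6 = 0.005, 0.0025 m / 0.6 = 0.0042.

Emit:
step_arm(
  delta_pos=[
    [0.0008,0,0],
    [0.0017,0,0],
    [0.0025,0,0],
    [0.0033,0,0],
    [0.0042,0,0],
    [0.005,0,0],
    [0.005,0,0],
  ],
  delta_rot=[
    [0,0,0],
    [0,0,0],
    [0,0,0],
    [0,0,0],
    [0,0,0],
    [0,0,0],
    [0,0,0],
  ],
  gripper=[0,0,0,0,0,0,0],
)

```text
time_s: 12.95
eef_pos: [0.5226, 0.0484, 0.0258]
tool_rot: [3.14, 0.055, -0.005]
ft_force: [-6.7, -4.2, 10.0]
grip_width: 0.0068
finger_force: 89.5
```

To row units: 0.003 m / 0.6 = 0.005, -0.0006 m / 0.6 = -0.001.

Emit:
step_arm(
  delta_pos=[
    [0,0,-0.0005],
    [0,0,-0.001],
    [0.0008,0,-0.001],
    [0.0017,0,-0.001],
    [0.0025,0,-0.001],
    [0.0033,0,-0.001],
    [0.0042,0,-0.001],
    [0.005,0,-0.001],
    [0.005,0,-0.001],
  ],
  delta_rot=[
    [0,0,0],
    [0,0,0],
    [0,0,0],
    [0,0,0],
    [0,0,0],
    [0,0,0],
    [0,0,0],
    [0,0,0],
    [0,0,0],
  ],
  gripper=[0,0,0,0,0,0,0,0,0],
)

```text
time_s: 13.85
eef_pos: [0.5246, 0.0485, 0.0258]
tool_rot: [3.14, 0.054, -0.008]
ft_force: [-7.7, -2.3, 8.0]
grip_width: 0.007
finger_force: 89.2
```

Run:
```python
from h import *
s=env.get_state(); print({k:np.round(s[k],4).tolist() for k in("eef_pos","ft_force","torque")}); 
Rt=Rm(s["tool_rot"]);print(Rt.round(4)[:,1:], "fix x of grip mm",1e3*((s["eef_pos"][0]-.5236)+.034*(s["eef_pos"][1]-.007)))
```

```text
{'eef_pos': [0.5246, 0.0485, 0.0258], 'ft_force': [-7.7453, -2.3158, 7.9502], 'torque': [-0.8886, 2.5399, -0.2108]}
[[ 3.430e-02 -5.100e-03]
 [-9.994e-01 -1.000e-03]
 [ 8.000e-04 -1.000e+00]] fix x of grip mm 2.4571740829678506
```

To row units: 0.003 m / 0.6 = 0.005, -0.0003 m / 0.6 = -0.0005, 0.3 degrees / 90 = 0.0033.

Emit:
step_arm(
  delta_pos=[
    [0,0,-0.0005],
    [0.0008,0,-0.0008],
    [0.0017,0,-0.0008],
    [0.0025,0,-0.0008],
    [0.0033,0,-0.0008],
    [0.0042,0,-0.0008],
    [0.005,0,-0.0008],
    [0.005,0,-0.0008],
  ],
  delta_rot=[
    [0,0.0011,0],
    [0,0.0022,0],
    [0,0.0022,0],
    [0,0.0022,0],
    [0,0.0028,0],
    [0,0.0033,0],
    [0,0.0033,0],
    [0,0.0033,0],
  ],
  gripper=[0,0,0,0,0,0,0,0],
)

```text
time_s: 14.65
eef_pos: [0.527, 0.0485, 0.0258]
tool_rot: [3.14, 0.053, -0.002]
ft_force: [-8.0, -1.8, 4.4]
grip_width: 0.0068
finger_force: 88.8
```

```bash
cat > st.py <<'E'
from h import *
s=env.get_state(); print({k:np.round(s[k],4).tolist() for k in("eef_pos","ft_force","torque")}); 
Rt=Rm(s["tool_rot"]);print("tilt",Rt.round(4)[:,2],"yaw",np.arctan2(Rt[1,0],Rt[0,0]).round(4), "fix xy of grip mm",1e3*((s["eef_pos"][0]-.5236)+.034*(s["eef_pos"][1]-.007)),1e3*((s["eef_pos"][1]-.007)-.034*(s["eef_pos"][0]-.5236)))
E
python3 st.py
```

```text
{'eef_pos': [0.527, 0.0485, 0.0258], 'ft_force': [-7.9934, -1.8086, 4.4316], 'torque': [-0.4041, 2.7451, -0.1973]}
tilt [-0.0011 -0.001  -1.    ] yaw 0.034 fix xy of grip mm 4.816583875824383 41.39570093509827
```

To row units: 0.002 m / 0.6 = 0.0033, 0.001 m / 0.6 = 0.0017.

Emit:
step_arm(
  delta_pos=[
    [0.0008,-0.0003,0],
    [0.0017,-0.0005,0],
    [0.0025,-0.0005,0],
    [0.0033,-0.0005,0],
    [0.0033,-0.0005,0],
  ],
  delta_rot=[
    [0,0,0],
    [0,0,0],
    [0,0,0],
    [0,0,0],
    [0,0,0],
  ],
  gripper=[0,0,0,0,0],
)

```text
time_s: 15.15
eef_pos: [0.5285, 0.0486, 0.0258]
tool_rot: [3.14, 0.053, -0.003]
ft_force: [-9.0, -1.0, 5.6]
grip_width: 0.0066
finger_force: 89.0
```

To row units: 0.001 m / 0.6 = 0.0017, 0.0005 m / 0.6 = 0.0008.

Emit:
step_arm(
  delta_pos=[
    [0.0008,0,0],
    [0.0017,0,0],
    [0.0017,0,0],
    [0.0017,0,0],
  ],
  delta_rot=[
    [0,0,0],
    [0,0,0],
    [0,0,0],
    [0,0,0],
  ],
  gripper=[0,0,0,0],
)

```text
time_s: 15.55
eef_pos: [0.5294, 0.0486, 0.0258]
tool_rot: [3.14, 0.053, -0.003]
ft_force: [-9.3, -1.8, 5.6]
grip_width: 0.0069
finger_force: 89.1
```

```bash
python3 st.py
```

```text
{'eef_pos': [0.5294, 0.0486, 0.0258], 'ft_force': [-9.2723, -1.8077, 5.6145], 'torque': [-0.73, 3.3637, -0.2391]}
tilt [-0.002  -0.0014 -1.    ] yaw 0.0338 fix xy of grip mm 7.247366613731651 41.414280284814666
```

To row units: 0.001 m / 0.6 = 0.0017, 0.0006 m / 0.6 = 0.001, 0.1 degrees / 90 = 0.0011.

Emit:
step_arm(
  delta_pos=[
    [0.0005,0,0],
    [0.001,-0.0002,0],
    [0.0017,-0.0003,0],
    [0.0017,-0.0003,0],
  ],
  delta_rot=[
    [0,0.0006,0],
    [0,0.0011,0],
    [0,0.0011,0],
    [0,0.0011,0],
  ],
  gripper=[0,0,0,0],
)

```text
time_s: 15.95
eef_pos: [0.53, 0.0486, 0.0258]
tool_rot: [3.14, 0.053, -0.001]
ft_force: [-11.5, -2.9, 8.0]
grip_width: 0.0069
finger_force: 89.3
```

To row units: 0.0006 m / 0.6 = 0.001, 0.0003 m / 0.6 = 0.0005.

Emit:
step_arm(
  delta_pos=[
    [0.0005,0,0],
    [0.001,0,0],
    [0.001,0,0],
    [0.001,0,0],
  ],
  delta_rot=[
    [0,0,0],
    [0,0,0],
    [0,0,0],
    [0,0,0],
  ],
  gripper=[0,0,0,0],
)

```text
time_s: 16.35
eef_pos: [0.5302, 0.0486, 0.0258]
tool_rot: [3.139, 0.053, -0.002]
ft_force: [-13.0, -1.6, 9.9]
grip_width: 0.0071
finger_force: 89.7
```

```bash
python3 st.py
```

```text
{'eef_pos': [0.5302, 0.0486, 0.0258], 'ft_force': [-13.0488, -1.6358, 9.886], 'torque': [-0.5415, 4.3768, -0.2547]}
tilt [-0.0016 -0.0017 -1.    ] yaw 0.0336 fix xy of grip mm 8.017885990349713 41.4016446145745
```

To row units: -0.0008 m / 0.6 = -0.0013, -0.0004 m / 0.6 = -0.0007.

Emit:
step_arm(
  delta_pos=[
    [0,0,-0.0007],
    [0,0,-0.0013],
    [0,0,-0.0013],
    [0,0,-0.0013],
  ],
  delta_rot=[
    [0,0,0],
    [0,0,0],
    [0,0,0],
    [0,0,0],
  ],
  gripper=[0,0,0,0],
)

```text
time_s: 16.75
eef_pos: [0.5302, 0.0486, 0.0259]
tool_rot: [3.139, 0.053, -0.003]
ft_force: [-10.2, -1.6, 0.8]
grip_width: 0.0069
finger_force: 88.3
```

```bash
python3 st.py
```

```text
{'eef_pos': [0.5302, 0.0486, 0.0259], 'ft_force': [-10.1781, -1.623, 0.8295], 'torque': [-0.6158, 3.3768, -0.2681]}
tilt [-0.0018 -0.0017 -1.    ] yaw 0.0334 fix xy of grip mm 8.013722612318926 41.40462963716019
```

To row units: 0.0002 m / 0.6 = 0.0003, 0.0001 m / 0.6 = 0.0002, -0.3 degrees / 90 = -0.0033.

Emit:
step_arm(
  delta_pos=[
    [0,0.0002,0],
    [0,0.0003,0],
    [0,0.0003,0],
    [0,0.0003,0],
  ],
  delta_rot=[
    [0,0,-0.0017],
    [0,0,-0.0033],
    [0,0,-0.0033],
    [0,0,-0.0033],
  ],
  gripper=[0,0,0,0],
)

```text
time_s: 17.15
eef_pos: [0.5302, 0.0485, 0.0259]
tool_rot: [3.139, 0.06, -0.003]
ft_force: [-9.2, -1.6, 1.4]
grip_width: 0.007
finger_force: 88.4
```

```bash
python3 st.py
```

```text
{'eef_pos': [0.5302, 0.0485, 0.0259], 'ft_force': [-9.2179, -1.6004, 1.449], 'torque': [-0.5038, 3.3916, -0.3305]}
tilt [-0.0018 -0.0016 -1.    ] yaw 0.0385 fix xy of grip mm 8.037449062854064 41.25662511825306
```

To row units: 0.001 m / 0.6 = 0.0017, 0.0006 m / 0.6 = 0.001.

Emit:
step_arm(
  delta_pos=[
    [0.0005,0,0],
    [0.001,0,0],
    [0.0017,0,0],
    [0.0017,0,0],
    [0.0017,0,0],
  ],
  delta_rot=[
    [0,0,0],
    [0,0,0],
    [0,0,0],
    [0,0,0],
    [0,0,0],
  ],
  gripper=[0,0,0,0,0],
)

```text
time_s: 17.65
eef_pos: [0.5302, 0.0484, 0.0258]
tool_rot: [3.139, 0.06, -0.005]
ft_force: [-14.3, 0.4, 4.4]
grip_width: 0.0075
finger_force: 89.0
```

```bash
python3 st.py
```

```text
{'eef_pos': [0.5302, 0.0484, 0.0258], 'ft_force': [-14.2749, 0.3939, 4.4299], 'torque': [0.1043, 4.6815, -0.278]}
tilt [-0.0033 -0.0018 -1.    ] yaw 0.0383 fix xy of grip mm 8.020269778300051 41.208033971701795
```

To row units: 0.0002 m / 0.6 = 0.0003, 0.0001 m / 0.6 = 0.0002, -0.3 degrees / 90 = -0.0033.

Emit:
step_arm(
  delta_pos=[
    [0,0.0002,0],
    [0,0.0003,0],
    [0,0.0003,0],
    [0,0.0003,0],
  ],
  delta_rot=[
    [0,0,-0.0017],
    [0,0,-0.0033],
    [0,0,-0.0033],
    [0,0,-0.0033],
  ],
  gripper=[0,0,0,0],
)

```text
time_s: 18.05
eef_pos: [0.5301, 0.0482, 0.0258]
tool_rot: [3.139, 0.068, -0.005]
ft_force: [-14.4, 1.2, 4.8]
grip_width: 0.0066
finger_force: 89.0
```

```bash
python3 st.py
```

```text
{'eef_pos': [0.5301, 0.0482, 0.0258], 'ft_force': [-14.3791, 1.1909, 4.8001], 'torque': [0.228, 4.7705, -0.3404]}
tilt [-0.0034 -0.0017 -1.    ] yaw 0.0432 fix xy of grip mm 7.948148102737005 41.020437030401844
```

To row units: -0.0008 m / 0.6 = -0.0013, -0.0006 m / 0.6 = -0.001, 0.1 degrees / 90 = 0.0011.

Emit:
step_arm(
  delta_pos=[
    [0,-0.0003,0],
    [0,-0.0007,0],
    [0,-0.001,0],
    [0,-0.0013,0],
    [0,-0.0013,0],
  ],
  delta_rot=[
    [0,0.0011,0],
    [0,0.0011,0],
    [0,0.0011,0],
    [0,0.0011,0],
    [0,0.0011,0],
  ],
  gripper=[0,0,0,0,0],
)

```text
time_s: 18.55
eef_pos: [0.5302, 0.0484, 0.0258]
tool_rot: [3.139, 0.068, -0.003]
ft_force: [-11.7, -3.5, 4.7]
grip_width: 0.0067
finger_force: 88.9
```

```bash
python3 st.py
```

```text
{'eef_pos': [0.5302, 0.0484, 0.0258], 'ft_force': [-11.6794, -3.4892, 4.7461], 'torque': [-1.2579, 4.1424, -0.4616]}
tilt [-0.0018 -0.0024 -1.    ] yaw 0.0431 fix xy of grip mm 8.00152890574282 41.20695146391822
```

To row units: -0.0004 m / 0.6 = -0.0007, -0.0002 m / 0.6 = -0.0003.

Emit:
step_arm(
  delta_pos=[
    [0,-0.0003,0],
    [0,-0.0007,0],
    [0,-0.0007,0],
    [0,-0.0007,0],
  ],
  delta_rot=[
    [0,0,0],
    [0,0,0],
    [0,0,0],
    [0,0,0],
  ],
  gripper=[0,0,0,0],
)

```text
time_s: 18.95
eef_pos: [0.5302, 0.0485, 0.0258]
tool_rot: [3.138, 0.068, -0.003]
ft_force: [-12.6, -5.0, 4.3]
grip_width: 0.007
finger_force: 88.9
```

```bash
python3 st.py
python3 - <<'E'
from h import *
import pickle
s=env.get_state(); c=cams.camera("wrist"); c["s"]=s; pickle.dump(c,open("w5.pkl","wb"))
cv2.imwrite("pics/w5.png",cv2.resize(c["frame"][20:320,170:570,::-1],None,fx=2,fy=2,interpolation=cv2.INTER_CUBIC))
E
```

```text
{'eef_pos': [0.5302, 0.0485, 0.0258], 'ft_force': [-12.5656, -4.9909, 4.2804], 'torque': [-1.9805, 3.9137, -0.4603]}
tilt [-0.0019 -0.0028 -1.    ] yaw 0.043 fix xy of grip mm 7.984761809663562 41.254223877114825
```

View pics/w5.png

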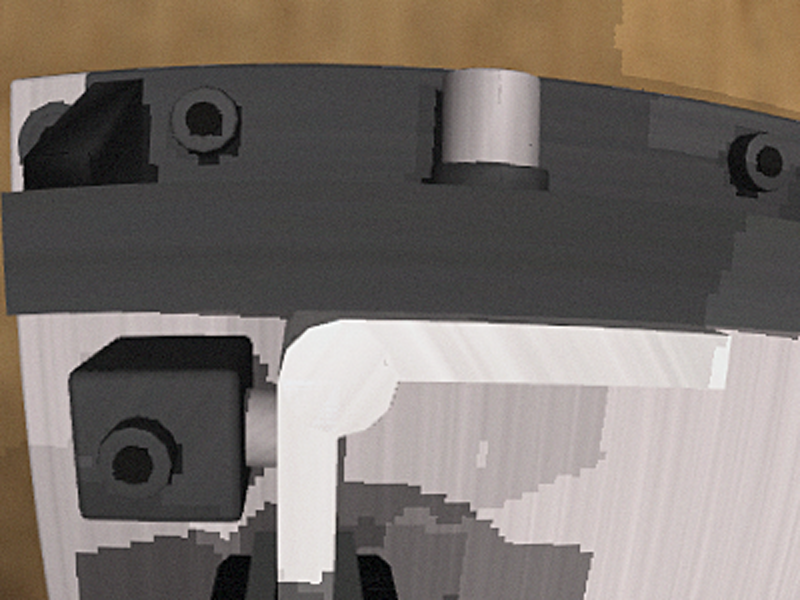

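Bracket top edge runs along the fence from (340,320) to (735,332) with no visible wedge, and the outer face touches the stop button at (278,425). I'll measure the angle between the two edges numerically.

Run:
```python
from h import *
import pickle
c=pickle.load(open("w5.pkl","rb")); g=cv2.cvtColor(c["frame"],cv2.COLOR_RGB2GRAY).astype(float)
def edge(cols,r0,r1,z):
    P=[]
    for u in cols:
        col=g[r0:r1,u]; i=np.argmax(np.diff(col)); d=np.diff(col)[max(i-1,0):i+2]; v=r0+max(i-1,0)+.5+(d*np.arange(len(d))).sum()/d.sum()
        e,q=wray(c,(u,v)); P.append((e+q*(z-e[2])/q[2])[:2])
    P=np.array(P); y=P[:,1]; k=np.polyfit(y,P[:,0],1); r=P[:,0]-np.polyval(k,y); m=abs(r)<.001
    k=np.polyfit(y[m],P[m,0],1); return k,m.sum(),np.std(r[m]),y.min(),y.max()
def show(n,t): k,m,s,a,b=t; print(n,"yaw",-np.arctan(k[0]).round(4),"x at y=.05,-.01",np.polyval(k,[.05,-.01]).round(4),m,s.round(5),a.round(3),b.round(3))
show("bracket",edge(range(345,530),168,196,.0742))
show("fenceL",edge(range(185,300),165,185,.066))
show("fenceR",edge(range(540,568),175,200,.066))
both=edge(list(range(185,300))+list(range(540,565)),165,200,.066); show("fence both",both)
```

```text
bracket yaw 0.0332 x at y=.05,-.01 [0.5923 0.5943] 185 8e-05 -0.009 0.045
fenceL yaw 0.0078 x at y=.05,-.01 [0.5913 0.5918] 115 0.00012 0.057 0.09
fenceR yaw -0.0098 x at y=.05,-.01 [0.5948 0.5942] 28 0.0001 -0.03 -0.018
fence both yaw 0.0294 x at y=.05,-.01 [0.5918 0.5936] 140 0.00023 -0.028 0.09
```

Emit:
step_arm(
  delta_pos=[
    [0.0005,0,0],
    [0.001,0,0],
    [0.001,0,0],
    [0.001,0,0],
    [0.001,0,0],
  ],
  delta_rot=[
    [0,0,0],
    [0,0,0],
    [0,0,0],
    [0,0,0],
    [0,0,0],
  ],
  gripper=[0,0,0,0,0],
)

```text
time_s: 19.5
eef_pos: [0.5302, 0.0485, 0.0258]
tool_rot: [3.138, 0.067, -0.004]
ft_force: [-14.2, -4.4, 7.2]
grip_width: 0.0066
finger_force: 89.2
```

```bash
python3 st.py
```

```text
{'eef_pos': [0.5302, 0.0485, 0.0258], 'ft_force': [-14.1785, -4.3594, 7.1509], 'torque': [-1.639, 4.7404, -0.4866]}
tilt [-0.0028 -0.0029 -1.    ] yaw 0.0429 fix xy of grip mm 8.011126763971287 41.244508920732166
```

Emit:
step_arm(
  delta_pos=[
    [0,0,0],
    [0,0,0],
    [0,0,0],
    [0,0,0],
    [0,0,0],
    [0,0,0],
    [0,0,0],
    [0,0,0],
    [0,0,0],
    [0,0,0],
  ],
  delta_rot=[
    [0,0,0],
    [0,0,0],
    [0,0,0],
    [0,0,0],
    [0,0,0],
    [0,0,0],
    [0,0,0],
    [0,0,0],
    [0,0,0],
    [0,0,0],
  ],
  gripper=[0,0,0,0,0,0,0,0,0,0],
)

```text
time_s: 20.5
eef_pos: [0.5302, 0.0485, 0.0258]
tool_rot: [3.138, 0.067, -0.004]
ft_force: [-14.4, -5.1, 6.9]
grip_width: 0.007
finger_force: 89.2
```

```bash
python3 st.py
```

```text
{'eef_pos': [0.5302, 0.0485, 0.0258], 'ft_force': [-14.3793, -5.1007, 6.883], 'torque': [-1.6419, 4.7656, -0.4529]}
tilt [-0.0027 -0.0028 -1.    ] yaw 0.0429 fix xy of grip mm 8.027619715119936 41.247124461187084
```

To row units: 0.0004 m / 0.6 = 0.0007, 0.0002 m / 0.6 = 0.0003, -0.3 degrees / 90 = -0.0033.

Emit:
step_arm(
  delta_pos=[
    [0.0003,0.0002,0],
    [0.0007,0.0003,0],
    [0.0007,0.0003,0],
    [0.0007,0.0003,0],
    [0.0007,0.0003,0],
    [0.0007,0.0003,0],
  ],
  delta_rot=[
    [0,0,-0.0017],
    [0,0,-0.0033],
    [0,0,-0.0033],
    [0,0,-0.0033],
    [0,0,-0.0033],
    [0,0,-0.0033],
  ],
  gripper=[0,0,0,0,0,0],
)

```text
time_s: 21.1
eef_pos: [0.5302, 0.0484, 0.0258]
tool_rot: [3.138, 0.075, -0.005]
ft_force: [-16.4, -4.1, 8.9]
grip_width: 0.007
finger_force: 89.8
```

```bash
python3 st.py
python3 - <<'E'
from h import *
s=env.get_state(); c=cams.camera("wrist"); c["s"]=s; g=cv2.cvtColor(c["frame"],cv2.COLOR_RGB2GRAY).astype(float)
P=[]
for u in range(345,530):
    d=np.diff(g[168:196,u]); i=np.argmax(d); w=d[i-1:i+2]; v=168+i-.5+(w*np.arange(3)).sum()/w.sum()
    e,q=wray(c,(u,v)); P.append((e+q*(.0742-e[2])/q[2])[:2])
P=np.array(P); k=np.polyfit(P[:,1],P[:,0],1); print("bracket yaw",-np.arctan(k[0]),np.polyval(k,[.05,-.01]))
import time; print(env.get_state()["ft_force"])
E
```

```text
{'eef_pos': [0.5302, 0.0484, 0.0258], 'ft_force': [-16.3764, -4.0687, 8.8703], 'torque': [-1.0848, 5.4944, -0.6345]}
tilt [-0.0034 -0.0027 -1.    ] yaw 0.0477 fix xy of grip mm 7.983177421305218 41.19564231397402
bracket yaw 0.03604735664981237 [0.59231631 0.59448009]
[-16.19400091  -3.68943758   8.5793606 ]
```

```bash
python3 -c "
from bench import env
print(env.job_done())"
```

```text
the job is handed in; nothing more can be done
None
```

I handed the job in with the bracket turned, short leg on the fence, pin pressed in and long leg against the stop, still gripped and pushed at about 16 N by the wrist sensor; no result came back.

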